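Load the parts tray and slide it into its holder

TASK

Lay the ball bearing flat in the small aluminium parts tray beside the spark plug, then pick the loaded tray up by its upright black grip and slide it, pan first, into the slot of the tray holder until it is fully home against the back stop. Both parts must still be in the tray, and the tray must sit level on the holder's runners when you let go.

Things in the scene. Friction and masses are not known exactly. Their poses are not given: they have to be found in the camera images.
- tray: Shallow open aluminium tray, loose, 0.18 kg, flat on the counter. Origin: centre of the pan's underside, z up. Pan 120 mm along its x, 110 mm along its y, 22 mm high; floor and walls 3 mm thick (inside 114 x 104 mm). The -x side carries the grip; the +x side is the end that enters the holder first.
- tray_grip (a point): Grip point, 110 mm from the pan's centre toward the tray's -x, 38 mm above its underside, inside an upright black plate 10 mm thick along the tray's x, 64 mm wide along its y, 50 mm high, on a tongue 56 mm wide and up to 10 mm high. 45 mm free between plate and pan. Pinch it from above across the 10 mm (fingers closing along the tray's x).
- spark_plug: Spark plug lying in the tray, 80 x 24 x 21 mm, loose; origin on its underside near mid-length, its x along its length. It starts in the leading (+x) half of the pan, lying across the pan, its middle 32 to 38 mm from the pan's centre; the half nearer the grip is empty.
- bearing: Plain sealed ball bearing, grey steel ring 42 mm outside diameter, 11 mm thick, lying flat on the counter, loose, 0.06 kg. Origin: centre of its underside, z up.
- holder: Dark steel one-bay tray holder, fixed. Origin: centre of its underside on the counter. The tray goes in along its +x through the mouth on its -x side. Cheeks 116 mm apart; black runners under the pan's edges, top at 30 mm; keeper lips at 58 mm reach 10 mm in from each cheek (slot 28 mm high, open above between them); back stop 60 mm past the centre. 62 mm high.
- slot_mouth (a point): Front end of the slot proper: 60 mm from the holder's centre toward its -x, on the centre line, at runner height (30 mm). Axes as the holder. Before it the mouth flares to 135 mm wide, 88 mm from the holder's centre, and short ramps lead up to the runners.
- slot_home (a point): Where the tray's origin is when the tray is fully home: on the holder's centre line, at runner height (30 mm). Axes as the holder; the tray's x then points along the holder's x.

How it is judged (in metres and radians):
On the way:
1. the bearing lies flat in the tray, released, while the tray is still outside the holder (x of bearing in the frame of tray between -0.042 and 0.042 m and y of bearing in the frame of tray between -0.038 and 0.038 m and z of bearing in the frame of tray between 0 and 0.008 m and angle between bearing's own z axis and vertical below 0.15 rad and x of spark_plug in the frame of tray between -0.056 and 0.056 m and y of spark_plug in the frame of tray between -0.052 and 0.052 m and z of spark_plug in the frame of tray between -0.003 and 0.02 m and contact force between the fingers and bearing below 0.05 N and x of tray in the frame of slot_home below -0.115 m), for 0.2 s.
At the end, for the whole second after the job is handed in: Tray in the slot, pan first: within 5 mm of fully home, 6 mm of the centre line, 3 mm of the runners, level and in line (0.05 and 0.08 rad); bearing flat (0.15 rad) on the tray's floor and spark plug inside the tray; all at rest (0.01 m/s) and released (x of bearing in the frame of tray between -0.042 and 0.042 m and y of bearing in the frame of tray between -0.038 and 0.038 m and z of bearing in the frame of tray between 0 and 0.008 m and angle between bearing's own z axis and vertical below 0.15 rad and x of spark_plug in the frame of tray between -0.056 and 0.056 m and y of spark_plug in the frame of tray between -0.052 and 0.052 m and z of spark_plug in the frame of tray between -0.003 and 0.02 m and x of tray in the frame of slot_home above -0.005 m and y of tray in the frame of slot_home between -0.006 and 0.006 m and z of tray in the frame of slot_home between -0.003 and 0.003 m and angle between the x axis of tray and the x axis of holder, either way round below 0.08 rad and angle between tray's own z axis and vertical below 0.05 rad and x of tray_grip in the frame of slot_home below -0.09 m and linear speed of each of tray, bearing, spark_plug below 0.01 m/s); the robot touches nothing.
It also fails if it takes over 59 s, if anything falls off the work surface, if the arm or the gripper's body presses on something with over 40 N, if the wrist force passes 120 N, or if a joint passes its speed limit or range.

ROBOT

A 6-joint arm with a two-finger parallel gripper is mounted at the origin on a cart in front of the work surface, level with it; the furniture and walls round the work are solid. World frame = base frame: x ahead of the robot, y to its left, z up, the work surface at z = 0. Lengths are in mm, angles in degrees, forces in N, time in s.
With the tool pointing down it reaches from about 250 to 775 mm from the base axis. Payload 4 kg.
Tool frame: the origin (TCP) lies midway between the tips of the shut fingers; the grasp point (between the pads) lies 19 mm behind it; z points along the fingers, y is the line along which they close (so a half turn about z gives the same grasp; the last joint's range is limited). The gripper opens to 94 mm and grips with 3 to 60 N. Pads are 16 mm wide; open, the fingers measure 119 mm over their backs; the gripper's body (75 mm by 177 mm) begins 78 mm behind the grasp point.
Start: joints at [59.639, 4.996, 78.535, -0, 96.463, -5.907], TCP at [227.69, 500.677, 205.506] pointing down, gripper open.
Joint ranges: [-177.83, 177.83], [-43.37, 116.18], [15.69, 146.23], [-61.86, 241.86], [9.47, 152.12], [-147.06, 147.06]. Speed limits (degrees/s): [159.86, 159.86, 180, 180, 180, 180].

INTERFACE

Orientations are given as a 3x3 rotation matrix whose columns are the frame's x, y, z axes.
In Python, from cell import manip gives the robot as it stands. The module is installed in compiled form; this text tells all that it offers.
- The arm moves only by the tool play_rows, never from a script. Its argument "targets" is a list of rows, each an object with "dp": the shift along the world's x, y, z in units of 40 mm (1.0 is 40 mm), a list of three; "twist": the turn about the world's z in units of 0.1 rad (1.0 is 0.1 rad). A call has 1 to 8 rows; each row shifts and turns the commanded pose from where the row before left it; what a row does not reach is not made up. A row lasts 1/8 s, in which the tool goes at most 62.5 mm and 10.7 degrees, less where a joint would pass 70% of its speed; a pose out of reach is approached as far as the arm can. A call with a number of a shift or a turn outside -1 to 1 is refused whole. A call with a gripper value outside its range is refused whole. "fingers" is the opening, from -1 (shut) to 1 (fully open), set as the call begins (left out, the last holds). The fingers move at their own pace and stop on an object; "squeeze" is the grip in N (left out, the last holds). Time passes only in rows, so rows that do not move let the fingers close. It gives the time, the measured TCP pose, the force, the opening and the grip force at its end, in the units of the state.
- manip.sense(): the state, without advancing time (a new reading comes with each control period).
- manip.grab_frame(name): name is "scene" or "top" or "wrist"; returns (picture, depth): 480x640x3 uint8, blue, green, red; 480x640 float32, mm along the optical axis (not along the pixel's ray), 0 where there is no reading.
- manip.camera_params(name): a dict with "vfov" (degrees; the focal length in pixels is half the picture's height over the tangent of half this angle, whatever the lens; pixels are square), "cx", "cy" (the principal point, pixels), "k1" (the pictures are not rectified: a ray, as slopes to the right and down, at radius r is drawn at 1 + k1 r^2 times it, then the intrinsics apply), "origin" and "orientation" of the camera in the world. Camera axes: x right, y up, looking along -z (the intrinsics and any distortion apply to the point x, -y, -z); pixel columns grow to the right and rows downward; lengths in mm; the calibration is good to about 2 mm. A picture is of the moment at which its call begins: read the wrist's pose just before it. camera_params takes no time and is no camera call; for the wrist camera it gives the pose at the moment of the call.
- manip.finish_job(): hands the job in; it is judged then, once.
The state is a dict: "clock": time; "joint_positions": joint angles; "joint_vel": joint speeds; "joint_efforts": joint torques, N m; "ee_pos": TCP position; "tcp_rot": TCP orientation; "force": force on the tool from outside, world axes, zero at the start; "torque": the same for the moment, N m; "grip_width": opening from 0.0 (shut) to 1.0 (fully open); "finger_force": force on a finger pad.
Only numpy, scipy, OpenCV 4.12 (cv2) and the standard library are available. Lean on these libraries where they do the work, as an engineer would, in place of code of your own. Each camera call takes 0.05 s, during which the arm holds its last target. There are 200 camera calls.

## Working session

There is one attempt and no reset: what is moved stays moved. The work goes in short steps, Python scripts to look and compute and a tool call to move; the robot and the scene stay as the last step left them, time stands still between calls to the robot, and variables do not carry over. Pictures are saved under pics/ and viewed, at most 14 in all, crops included, and the job is handed in when it is done.

Besides the shell and the picture viewer there is one more tool, called after ">>>" in YAML: its name, and indented under it one key for each argument. play_rows: Moves the arm, as the interface text tells. Shifts and turns lie within -1 to 1; 1 stands for 40 mm of shift or 0.1 rad of turn. Its arguments: {"type":"object","properties":{"targets":{"type":"array"},"fingers":{"type":"number"},"squeeze":{"type":"number"}},"required":["targets"]}

```bash
mkdir -p pics; cat > h.py <<'E'
import numpy as np, cv2
from cell import manip
def ray_pts(P, depth, px):
    """pixels (u,v)-> world using depth (or fixed world z if depth is a number)"""
    f=240/np.tan(np.radians(P['vfov'])/2); R=np.array(P['orientation']); o=np.array(P['origin']); k=P['k1']
    out=[]
    for q in px:
        u,v=q[:2]
        d=np.array([(u-P['cx'])/f,(v-P['cy'])/f]); s=d.copy()
        for _ in range(20): s=d/(1+k*(s@s))
        r=R@np.array([s[0],-s[1],-1.])
        t=(q[2]-o[2])/r[2] if len(q)>2 else depth[int(round(v)),int(round(u))]
        out.append(o+t*r)
    return np.array(out)
E
python3 - <<'E'
from h import *
s=manip.sense(); print({k:np.round(v,3).tolist() for k,v in s.items()})
for n in ("top","scene"):
    P=manip.camera_params(n); print(n,P)
    im,d=manip.grab_frame(n); cv2.imwrite(f'pics/{n}0.png',im); np.save(f'{n}0.npy',d)
E
```

```text
{'clock': 0.0, 'joint_positions': [59.638, 5.037, 78.623, 0.002, 96.462, -5.909], 'joint_vel': [-0.025, -0.011, 0.035, -0.017, 0.082, -0.012], 'joint_efforts': [0.0, -34.018, -30.243, 0.072, 0.033, -0.0], 'ee_pos': [227.409, 500.197, 204.346], 'tcp_rot': [[-0.91, 0.414, -0.001], [0.414, 0.91, -0.002], [0.0, -0.002, -1.0]], 'force': [-0.037, -0.221, 1.095], 'torque': [0.026, 0.07, 0.028], 'finger_force': 0.0, 'grip_width': 0.998}
top {'vfov': 43.402788305796605, 'cx': 307.08803547093044, 'cy': 241.758424192793, 'k1': -0.1545027480524276, 'origin': array([ 269.88906092,  -59.93940163, 1216.95197833]), 'orientation': array([[ 0.02104143,  0.9803037 , -0.19637186],
       [-0.99975451,  0.02199481,  0.00267518],
       [ 0.00694165,  0.19626737,  0.98052585]])}
scene {'vfov': 43.878813638140656, 'cx': 322.30608000461643, 'cy': 242.42312567326448, 'k1': -0.008358235893892108, 'origin': array([  48.8534211 , -659.02238469,  906.72643868]), 'orientation': array([[ 0.80810544,  0.44468644, -0.38628948],
       [-0.58902743,  0.60615537, -0.53443649],
       [-0.00350522,  0.65941613,  0.75176996]])}
```

View pics/top0.png

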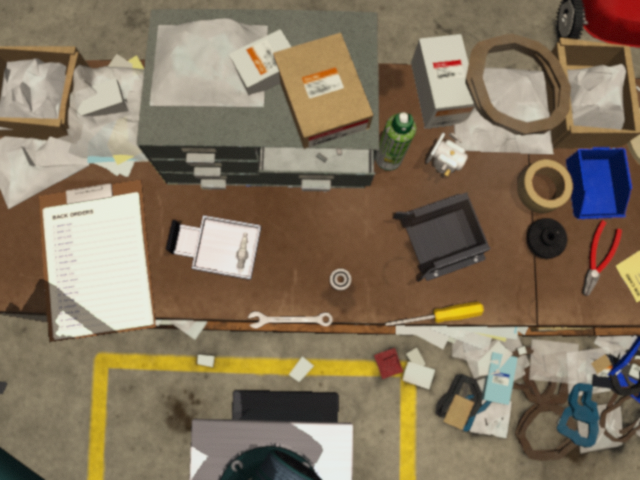

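View pics/scene0.png

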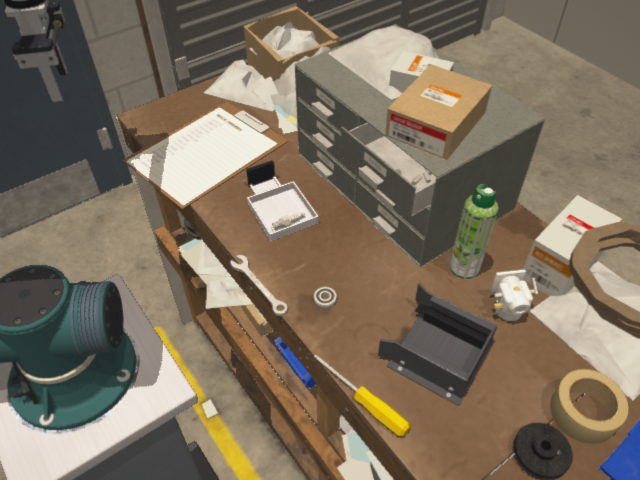

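The top view shows the tray at about (227,247) with its grip at (174,238), the bearing at (340,279) and the holder at (445,237), its flared mouth on the left. I'll enlarge these to measure them.

```bash
python3 - <<'E'
import cv2,numpy as np
im=cv2.imread('pics/top0.png')
a=cv2.resize(im[200:290,160:270],None,fx=3.6,fy=3.6,interpolation=cv2.INTER_CUBIC)
b=cv2.resize(im[185:285,390:500],None,fx=3.6,fy=3.6,interpolation=cv2.INTER_CUBIC)
c=cv2.resize(im[259:299,320:360],None,fx=5,fy=5,interpolation=cv2.INTER_CUBIC)
o=np.zeros((580,800,3),np.uint8)
o[:a.shape[0],:396]=a;o[:360,400:796]=b;o[370:570,:200]=c
cv2.imwrite('pics/crop1.png',o)
E
```

```text
(no output)
```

View pics/crop1.png

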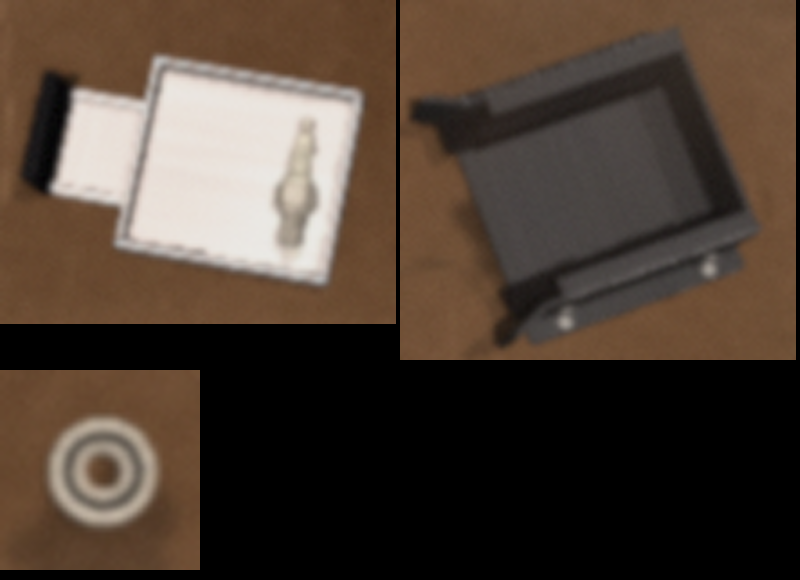

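The crop shows the rim corners of the pan at about (155,57), (361,92), (326,284) and (117,244), and the bearing centred at (103,471). The holder's top edges have back corners at (678,28) and (758,230), with the lip fronts at about (485,97) and (560,297).

```bash
python3 - <<'E'
from h import *
np.set_printoptions(precision=1,suppress=True)
P=manip.camera_params('top')
A=lambda l,z:[(x/3.6-.5+160+.14,y/3.6-.36+200,z) for x,y in l]
B=lambda l,z:[((x-400)/3.6-.36+390,y/3.6-.36+185,z) for x,y in l]
def ang(v): return np.degrees(np.arctan2(v[1],v[0]))
pan=ray_pts(P,None,A([(155,57),(361,92),(326,284),(117,244)],22)); print(pan,'c',pan.mean(0))
x=(pan[1]+pan[2]-pan[0]-pan[3]);y=(pan[0]+pan[1]-pan[2]-pan[3]);print('len',np.linalg.norm(x)/2,np.linalg.norm(y)/2,'ang',ang(x),ang(y)-90)
g=ray_pts(P,None,A([(45,72),(72,80),(48,193),(24,180)],61));print('grip',g,g.mean(0))
sp=ray_pts(P,None,A([(307,118),(289,248)],13));print('plug',sp)
b=ray_pts(P,None,[(103/5-.4+320,(471-370)/5-.4+259,11)]);print('bearing',b)
h=ray_pts(P,None,B([(678,28),(758,230),(562,297),(480,97)],62));print('holder',h);m=(h[0]+h[1])/2;n=(h[2]+h[3])/2
print('back',m,'front',n,'ang',ang(m-n),ang(h[0]-h[1])-90,'len',np.linalg.norm(m-n),np.linalg.norm(h[0]-h[1]))
d=np.load('top0.npy')
print(ray_pts(P,d,[(227,247),(215,250),(340.,272),(445,237),(200,262),(170,236),(175,237)]))
E
```

```text
[[559.3 151.5  22. ]
 [541.4  33.4  22. ]
 [431.7  48.9  22. ]
 [451.3 167.   22. ]] c [495.9 100.2  22. ]
len 119.59734868500848 109.89503377489613 ang -99.02273335466487 -98.11431142804102
grip [[540.1 205.3  61. ]
 [535.9 189.9  61. ]
 [472.5 199.2  61. ]
 [479.4 212.9  61. ]] [507.  201.8  61. ]
plug [[527.6  64.3  13. ]
 [452.8  71.3  13. ]]
bearing [[ 436.7 -131.6   11. ]]
holder [[ 609.8 -382.8   62. ]
 [ 495.6 -424.    62. ]
 [ 456.2 -313.3   62. ]
 [ 567.  -269.8   62. ]]
back [ 552.7 -403.4   62. ] front [ 511.6 -291.6   62. ] ang -69.81580420659667 -70.14769502105364 len 119.10930584656124 121.36966782716672
[[ 498.   100.7    4.7]
 [ 491.3  125.2    4.2]
 [ 451.3 -131.3    6.3]
 [ 529.7 -349.6    2.1]
 [ 466.1  155.3    1.3]
 [ 509.1  209.8   50.5]
 [ 510.7  203.3   33.6]]
```

>>> play_rows:
  targets:
    - {"dp": [0.325, -0.985, 0], "twist": -0.81}
    - {"dp": [0.325, -0.985, 0], "twist": -0.81}
    - {"dp": [0.325, -0.985, 0], "twist": -0.81}
    - {"dp": [0.325, -0.985, 0], "twist": -0.81}
    - {"dp": [0.325, -0.985, 0], "twist": -0.81}
    - {"dp": [0.325, -0.985, 0], "twist": -0.81}
    - {"dp": [0.325, -0.985, 0], "twist": -0.81}
    - {"dp": [0.325, -0.985, 0], "twist": -0.81}
  fingers: 0.3

```text
clock: 1.1
ee_pos: [331.6, 184.1, 205.1]
tcp_rot: [[-0.474, 0.881, -0.0], [0.881, 0.474, -0.0], [-0.0, -0.0, -1.0]]
force: [-0.2, 0.7, 0.6]
grip_width: 0.652
finger_force: 0.0
```

>>> play_rows:
  targets:
    - {"dp": [0.325, -0.985, 0], "twist": -0.81}
    - {"dp": [0.325, -0.985, 0], "twist": -0.81}
    - {"dp": [0.325, -0.985, 0], "twist": -0.81}
    - {"dp": [0.325, -0.985, 0], "twist": -0.81}
    - {"dp": [0.325, -0.985, -0.3], "twist": -0.81}
    - {"dp": [0.325, -0.985, -0.4], "twist": -0.81}
    - {"dp": [0.325, -0.985, -0.4], "twist": -0.81}
    - {"dp": [0.325, -0.985, -0.2], "twist": -0.81}

```text
clock: 2.1
ee_pos: [435.2, -130.8, 152.0]
tcp_rot: [[0.154, 0.988, -0.002], [0.988, -0.154, 0.001], [0.001, -0.002, -1.0]]
force: [0.4, 0.3, -0.1]
grip_width: 0.648
finger_force: 0.0
```

>>> play_rows:
  targets:
    - {"dp": [0, 0, 0], "twist": 0}
    - {"dp": [0, 0, 0], "twist": 0}
    - {"dp": [0, 0, 0], "twist": 0}

```text
clock: 2.48
ee_pos: [435.6, -128.8, 153.9]
tcp_rot: [[0.15, 0.989, 0.001], [0.989, -0.15, 0.0], [0.0, 0.001, -1.0]]
force: [0.5, 0.2, 0.5]
grip_width: 0.653
finger_force: 0.0
```

```bash
python3 - <<'E'
from h import *
s=manip.sense(); print({k:np.round(v,3).tolist() for k,v in s.items()})
P=manip.camera_params('wrist'); print(P)
im,d=manip.grab_frame('wrist'); cv2.imwrite('pics/w1.png',im); np.save('w1.npy',d)
E
```

```text
{'clock': 2.475, 'joint_positions': [-23.64, -6.464, 95.723, 0.018, 90.707, -15.027], 'joint_vel': [0.242, -0.251, -0.069, -0.086, -0.021, -0.105], 'joint_efforts': [-0.251, -24.68, -29.75, 0.055, 0.028, -0.0], 'ee_pos': [435.637, -128.779, 153.882], 'tcp_rot': [[0.15, 0.989, 0.001], [0.989, -0.15, 0.0], [0.0, 0.001, -1.0]], 'force': [0.533, 0.191, 0.458], 'torque': [-0.014, 0.069, 0.003], 'finger_force': 0.0, 'grip_width': 0.653}
{'vfov': 60.721376871994735, 'cx': 325.6240099093619, 'cy': 236.79013038185056, 'k1': -0.02803702060422452, 'origin': array([448.04788131, -48.883713  , 332.70627782]), 'orientation': array([[ 0.98879155,  0.14365249,  0.04068443],
       [-0.14929782,  0.94916496,  0.27712098],
       [ 0.00119288, -0.28008898,  0.9599733 ]])}
```

View pics/w1.png

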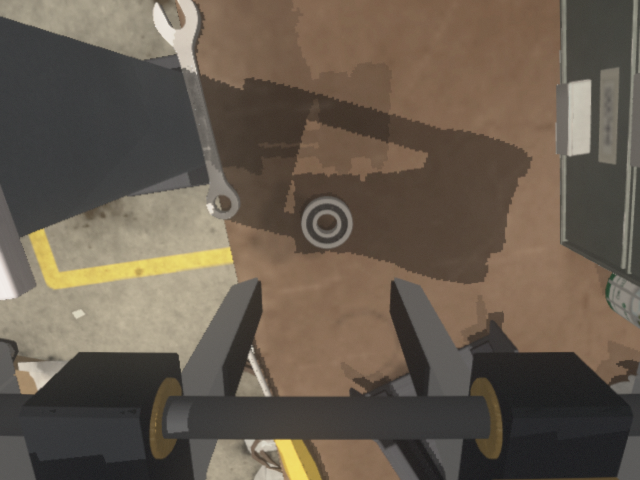

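The wrist view shows the bearing centred at (327,222), with its outer edge running from about x=302 to 352, between the open fingers.

```bash
python3 - <<'E'
from h import *
P=manip.camera_params('wrist')
print(ray_pts(P,None,[(327,222,11),(302,222,11),(352,222,11)]))
for _ in range(3): print(manip.sense()['ee_pos'])
E
```

```text
[[ 437.46567806 -129.6412844    11.        ]
 [ 417.45188963 -126.61277512   11.        ]
 [ 457.48415009 -132.66789419   11.        ]]
[ 435.73069962 -128.8215187   154.01953433]
[ 435.73069962 -128.8215187   154.01953433]
[ 435.73069962 -128.8215187   154.01953433]
```

>>> play_rows:
  targets:
    - {"dp": [0.04, -0.04, -0.8], "twist": 0}
    - {"dp": [0, 0, -0.8], "twist": 0}
    - {"dp": [0, 0, -0.8], "twist": 0}
    - {"dp": [0, 0, -0.6], "twist": 0}
    - {"dp": [0, 0, -0.45], "twist": 0}
    - {"dp": [0, 0, -0.3], "twist": 0}
    - {"dp": [0, 0, 0], "twist": 0}
    - {"dp": [0, 0, 0], "twist": 0}

```text
clock: 3.52
ee_pos: [438.0, -131.4, 4.4]
tcp_rot: [[0.151, 0.989, 0.002], [0.989, -0.151, -0.001], [-0.0, 0.002, -1.0]]
force: [-0.7, -0.7, 0.7]
grip_width: 0.654
finger_force: 0.0
```

>>> play_rows:
  targets:
    - {"dp": [0, 0, 0], "twist": 0}
    - {"dp": [0, 0, 0], "twist": 0}
    - {"dp": [0, 0, 0], "twist": 0}
    - {"dp": [0, 0, 0], "twist": 0}
    - {"dp": [0, 0, 0], "twist": 0}
  fingers: -1
  squeeze: 20

```text
clock: 4.15
ee_pos: [437.5, -131.5, 4.0]
tcp_rot: [[0.151, 0.988, 0.001], [0.988, -0.151, -0.0], [-0.0, 0.001, -1.0]]
force: [-0.4, -0.4, 3.5]
grip_width: 0.431
finger_force: 20.0
```

>>> play_rows:
  targets:
    - {"dp": [0, 0, 0.6], "twist": 0}
    - {"dp": [0, 0, 0.8], "twist": 0}
    - {"dp": [0.2, 0.9, 0.4], "twist": 0}
    - {"dp": [0.22, 0.9, 0], "twist": 0}
    - {"dp": [0.22, 0.9, 0], "twist": 0}
    - {"dp": [0.22, 0.9, 0], "twist": 0}
    - {"dp": [0.22, 0.9, 0], "twist": 0}
    - {"dp": [0.22, 0.9, 0], "twist": 0}

```text
clock: 5.15
ee_pos: [489.2, 85.9, 74.8]
tcp_rot: [[0.151, 0.988, -0.001], [0.988, -0.151, -0.0], [-0.0, -0.001, -1.0]]
force: [0.4, -1.3, -0.6]
grip_width: 0.431
finger_force: 20.0
```

>>> play_rows:
  targets:
    - {"dp": [0.22, 0.83, 0], "twist": 0}
    - {"dp": [0, 0, 0], "twist": 0}
    - {"dp": [0, 0, 0], "twist": 0}

```text
clock: 5.52
ee_pos: [497.6, 117.4, 74.9]
tcp_rot: [[0.151, 0.988, -0.001], [0.988, -0.151, -0.001], [-0.001, -0.001, -1.0]]
force: [-0.0, -0.0, -0.6]
grip_width: 0.433
finger_force: 20.0
```

```bash
python3 - <<'E'
from h import *
print(manip.sense()['ee_pos'])
P=manip.camera_params('wrist')
im,d=manip.grab_frame('wrist'); cv2.imwrite('pics/w2.png',im); np.save('w2.npy',d)
np.save('w2P.npy',P,allow_pickle=True)
E
```

```text
[497.61820605 117.38355637  74.87743186]
```

View pics/w2.png

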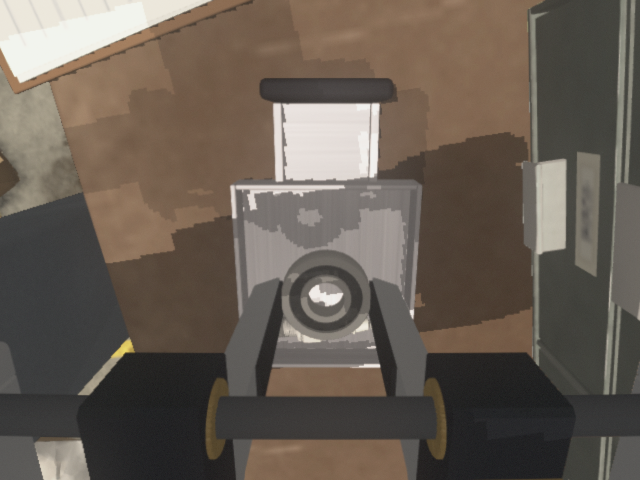

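The bearing is held over the pan. The rear rim corners of the pan are at (233,183) and (420,182). The grip plate runs from (261,89) to (393,89).

```bash
python3 - <<'E'
from h import *
P=np.load('w2P.npy',allow_pickle=True).item(); d=np.load('w2.npy')
a=ray_pts(P,None,[(233,183,22),(420,182,22)]);print(a)
v=a[1]-a[0]; print(np.linalg.norm(v), np.degrees(np.arctan2(v[1],v[0]))-90); m=a.mean(0)
for zz in (50,63):
    g=ray_pts(P,None,[(261,89,zz),(393,89,zz)]);print(zz,np.linalg.norm(g[0]-g[1]),g.mean(0))
print(ray_pts(P,d,[(327,80),(327,84),(327,88),(327,92),(327,96),(327,99),(327,104)]))
u=np.array([np.cos(np.radians(-98.6)),np.sin(np.radians(-98.6))])
print('centre',m[:2]+60*u,'grip',m[:2]-50*u)
E
```

```text
[[452.86868975 169.81062699  22.        ]
 [557.96441249 154.37102294  22.        ]]
106.22378411943595 -98.35753491415419
50 62.06059061113574 [512.90833943 209.98005484  50.        ]
63 58.097567836205194 [512.75179723 209.17886433  63.        ]
[[513.51028801 213.93054011  49.36684213]
 [513.23110178 212.10624062  50.32839546]
 [512.96535103 210.35299084  50.30635824]
 [512.70846596 208.64177213  49.36369703]
 [512.44115216 206.87405465  49.11126685]
 [512.25353595 205.60418576  47.29914617]
 [512.22013539 204.59816277   3.26026734]]
centre [496.44443051 102.7654421 ] grip [512.89331829 211.52864402]
```

>>> play_rows:
  targets:
    - {"dp": [0, 0.04, -0.6], "twist": 0}
    - {"dp": [0, 0, -0.5], "twist": 0}
    - {"dp": [0, 0, -0.3], "twist": 0}
    - {"dp": [0, 0, -0.17], "twist": 0}
    - {"dp": [0, 0, -0.1], "twist": 0}
    - {"dp": [0, 0, 0], "twist": 0}
    - {"dp": [0, 0, 0], "twist": 0}

```text
clock: 6.45
ee_pos: [498.6, 119.6, 9.4]
tcp_rot: [[0.151, 0.988, 0.001], [0.988, -0.151, 0.0], [0.0, 0.001, -1.0]]
force: [0.4, 0.3, -0.4]
grip_width: 0.432
finger_force: 20.0
```

>>> play_rows:
  targets:
    - {"dp": [0, 0, 0], "twist": 0}
    - {"dp": [0, 0, 0], "twist": 0}
    - {"dp": [0, 0, 0], "twist": 0}
  fingers: 0.2

```text
clock: 6.82
ee_pos: [498.2, 119.5, 8.9]
tcp_rot: [[0.151, 0.988, 0.0], [0.988, -0.151, 0.0], [0.0, 0.0, -1.0]]
force: [0.4, -0.1, -0.6]
grip_width: 0.598
finger_force: 0.0
```

>>> play_rows:
  targets:
    - {"dp": [0, 0, 0.4], "twist": 0}
    - {"dp": [0, 0, 0.8], "twist": 0}
    - {"dp": [0, 0, 0.8], "twist": 0.5}
    - {"dp": [0, 0, 0.8], "twist": 1}
    - {"dp": [0, 0.4, 0], "twist": 1}
    - {"dp": [0, 0.5, 0], "twist": 1}
    - {"dp": [0, 0.5, 0], "twist": 1}
    - {"dp": [0, 0.5, 0], "twist": 1}

```text
clock: 7.82
ee_pos: [498.4, 196.2, 122.2]
tcp_rot: [[-0.39, 0.921, 0.002], [0.921, 0.39, 0.001], [-0.0, 0.002, -1.0]]
force: [-0.3, -0.3, -0.2]
grip_width: 0.599
finger_force: 0.0
```

>>> play_rows:
  targets:
    - {"dp": [0.04, 0.04, 0], "twist": 1}
    - {"dp": [0.04, 0.04, 0], "twist": 1}
    - {"dp": [0.04, 0.04, 0], "twist": 1}
    - {"dp": [0.04, 0.04, 0], "twist": 1}
    - {"dp": [0.04, 0.04, 0], "twist": 1}
    - {"dp": [0.04, 0.04, 0], "twist": 1}
    - {"dp": [0.04, 0.04, 0], "twist": 1}
    - {"dp": [0.04, 0.03, 0], "twist": 1}
  fingers: -0.1

```text
clock: 8.82
ee_pos: [511.2, 208.0, 122.1]
tcp_rot: [[-0.933, 0.361, 0.001], [0.361, 0.933, 0.001], [-0.001, 0.001, -1.0]]
force: [-0.4, 0.6, -0.2]
grip_width: 0.45
finger_force: 0.0
```

>>> play_rows:
  targets:
    - {"dp": [0.04, 0.02, 0], "twist": 1}
    - {"dp": [0, 0, 0], "twist": 1}
    - {"dp": [0, 0, 0], "twist": 0.23}
    - {"dp": [0, 0, 0], "twist": 0}
    - {"dp": [0, 0, 0], "twist": 0}

```text
clock: 9.45
ee_pos: [512.5, 208.7, 121.0]
tcp_rot: [[-0.989, 0.15, 0.0], [0.15, 0.989, 0.0], [-0.0, 0.0, -1.0]]
force: [-0.1, 0.8, 0.1]
grip_width: 0.451
finger_force: 0.0
```

```bash
python3 - <<'E'
from h import *
print(manip.sense()['ee_pos'])
P=manip.camera_params('wrist')
im,d=manip.grab_frame('wrist'); cv2.imwrite('pics/w3.png',im); np.save('w3.npy',d)
np.save('w3P.npy',P,allow_pickle=True)
E
```

```text
[512.53975782 208.68578073 120.99789822]
```

View pics/w3.png

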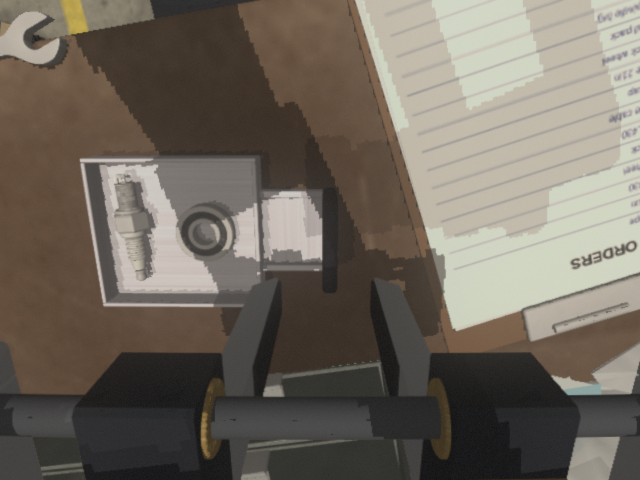

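The bearing lies flat in the tray at (206,232), with the plug at (131,225). The plate's top runs from about (330,189) to (330,291), and the pan's rim corners are at (82,160), (261,157), (261,302) and (105,305).

```bash
python3 - <<'E'
from h import *
np.set_printoptions(precision=1,suppress=True)
P=np.load('w3P.npy',allow_pickle=True).item()
p=ray_pts(P,None,[(82,160,22),(261,157,22),(261,302,22),(105,305,22),(330,189,50),(330,291,50),(206,232,14)])
print(p,'c',p[:4].mean(0),'g',p[4:6].mean(0))
A=lambda a,b:np.degrees(np.arctan2(*(b-a)[1::-1]))
print(A(p[1],p[0]),A(p[2],p[3]),A(p[1],p[2])-90,A(p[4],p[5])-90, np.linalg.norm(p[4]-p[5]))
E
```

```text
[[434.1  52.8  22. ]
 [450.8 173.4  22. ]
 [554.9 152.9  22. ]
 [540.2  36.3  22. ]
 [474.3 216.3  50. ]
 [541.5 206.4  50. ]
 [498.  122.2  14. ]] c [495.  103.9  22. ] g [507.9 211.4  50. ]
-97.88756778468006 -97.17288687587731 -101.12164257173619 -98.4288108331173 67.88397186655558
```

>>> play_rows:
  targets:
    - {"dp": [0, 0.04, -0.8], "twist": 0}
    - {"dp": [0, 0, -0.7], "twist": 0}
    - {"dp": [0, 0, -0.5], "twist": 0}
    - {"dp": [0, 0, -0.3], "twist": 0}
    - {"dp": [0, 0, -0.22], "twist": 0}
    - {"dp": [0, 0, 0], "twist": 0}
    - {"dp": [0, 0, 0], "twist": 0}

```text
clock: 10.38
ee_pos: [513.1, 210.5, 20.8]
tcp_rot: [[-0.989, 0.149, 0.002], [0.149, 0.989, 0.001], [-0.001, 0.001, -1.0]]
force: [-0.3, 1.2, -0.5]
grip_width: 0.452
finger_force: 0.0
```

>>> play_rows:
  targets:
    - {"dp": [0, 0, 0], "twist": 0}
    - {"dp": [0, 0, 0], "twist": 0}
    - {"dp": [0, 0, 0], "twist": 0}
    - {"dp": [0, 0, 0], "twist": 0}
    - {"dp": [0, 0, 0], "twist": 0}
  fingers: -1
  squeeze: 50

```text
clock: 11.0
ee_pos: [512.6, 210.5, 20.1]
tcp_rot: [[-0.989, 0.149, 0.0], [0.149, 0.989, 0.001], [-0.0, 0.001, -1.0]]
force: [-0.8, 0.7, 1.0]
grip_width: 0.105
finger_force: 50.0
```

>>> play_rows:
  targets:
    - {"dp": [0, 0, 0.1], "twist": 0}
    - {"dp": [0, 0, 0.2], "twist": 0}
    - {"dp": [0, 0, 0.25], "twist": 0}
    - {"dp": [0, 0, 0.25], "twist": 0}
    - {"dp": [0, 0, 0.2], "twist": 0}
    - {"dp": [0, 0, 0.1], "twist": 0}
    - {"dp": [0, 0, 0], "twist": 0}
    - {"dp": [0, 0, 0], "twist": 0}

```text
clock: 12.0
ee_pos: [512.2, 210.2, 63.5]
tcp_rot: [[-0.989, 0.149, -0.001], [0.149, 0.989, -0.0], [0.001, -0.0, -1.0]]
force: [0.3, -0.7, -3.0]
grip_width: 0.103
finger_force: 50.0
```

```bash
python3 - <<'E'
from h import *
s=manip.sense();print(s['ee_pos'],s['force'],s['torque'])
P=manip.camera_params('wrist')
im,d=manip.grab_frame('wrist'); cv2.imwrite('pics/w4.png',im); np.save('w4.npy',d)
np.save('w4P.npy',P,allow_pickle=True)
# tray floor depth along its x
pts=ray_pts(P,d,[(x,y) for x in range(60,330,15) for y in (170,190,210,290)])
u=np.array([np.cos(np.radians(-98.5)),np.sin(np.radians(-98.5))])
for i in range(0,len(pts),4): print(60+15*(i//4),np.round((pts[i:i+4,:2]-s['ee_pos'][:2])@u,0),np.round(pts[i:i+4,2],1))
E
```

```text
[512.17498727 210.1915033   63.47189715] [ 0.32554208 -0.73150609 -3.01084249] [ 0.2015524  -0.05099715  0.10784201]
60 [160. 130. 133. 141.] [-1.  46.8 45.5 45.1]
75 [151. 123. 125. 133.] [-1.4 46.4 46.1 45. ]
90 [142. 115. 118. 125.] [-1.3 47.2 45.7 45.7]
105 [132. 108. 109. 110.] [-0.1 45.9 46.7 57.6]
120 [123. 100. 102. 101.] [-0.6 46.7 46.  58.5]
135 [114.  94.  95. 100.] [-0.9 45.8 45.6 46.2]
150 [105.  86.  87.  93.] [-0.6 45.4 46.4 45.5]
165 [96. 79. 80. 80.] [-1.2 45.8 44.6 56.2]
180 [87. 71. 72. 72.] [ 0.4 45.8 46.2 58.1]
195 [78. 64. 65. 69.] [-1.1 46.  45.5 45.6]
210 [69. 52. 52. 61.] [-0.9 64.3 64.2 46.5]
225 [60. 61. 62.  0.] [ -0.9  -0.5  -0.6 242.3]
240 [52. 52. 53. 45.] [-1.3 -0.3 -0.7 47.2]
255 [42. 43. 44. 37.] [ 0.  -0.4 -0.9 46.6]
270 [34. 34. 35. 29.] [-0.3 -0.4 -0.6 47.3]
285 [25. 25. 25. 22.] [-0.4 -0.6 -0.3 46.9]
300 [16. 16. 16. 12.] [-0.2  0.2 -1.8 77.3]
315 [7. 7. 7. 5.] [ 0.2  0.2 -1.5 92.9]
```

View pics/w4.png

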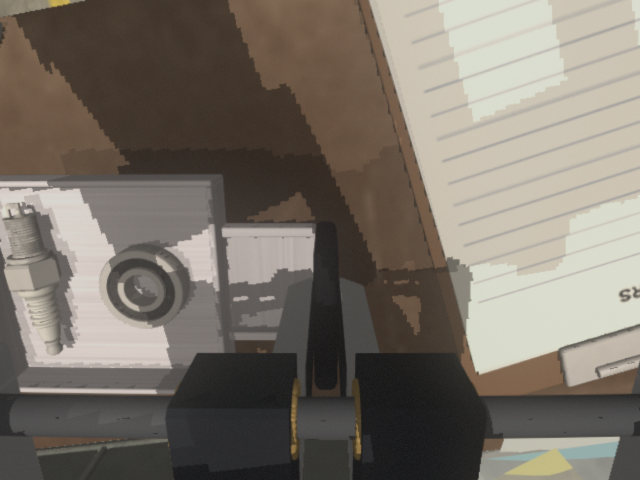

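The tray hangs level: its floor is at 46 mm all along, so its underside is at about 43 mm with the TCP at 63.5. The bearing at (145,285) and the plug at (35,285) are both in place. Next I'll carry it to a point in front of the mouth.

>>> play_rows:
  targets:
    - {"dp": [-0.03, -0.13, 0], "twist": 0.08}
    - {"dp": [-0.05, -0.25, 0], "twist": 0.15}
    - {"dp": [-0.08, -0.38, 0], "twist": 0.23}
    - {"dp": [-0.1, -0.5, 0], "twist": 0.31}
    - {"dp": [-0.1, -0.5, 0], "twist": 0.31}
    - {"dp": [-0.1, -0.5, 0], "twist": 0.31}
    - {"dp": [-0.1, -0.5, 0], "twist": 0.31}
    - {"dp": [-0.1, -0.5, 0], "twist": 0.31}

```text
clock: 13.05
ee_pos: [485.5, 78.5, 63.8]
tcp_rot: [[-0.999, -0.052, -0.0], [-0.052, 0.999, -0.0], [0.0, -0.0, -1.0]]
force: [0.2, 0.1, -1.9]
grip_width: 0.101
finger_force: 50.0
```

>>> play_rows:
  targets:
    - {"dp": [-0.1, -0.5, 0], "twist": 0.31}
    - {"dp": [-0.1, -0.5, 0], "twist": 0.31}
    - {"dp": [-0.1, -0.5, 0], "twist": 0.31}
    - {"dp": [-0.1, -0.5, 0], "twist": 0.31}
    - {"dp": [-0.1, -0.5, 0], "twist": 0.31}
    - {"dp": [-0.1, -0.5, 0], "twist": 0.31}
    - {"dp": [-0.1, -0.5, 0], "twist": 0.31}
    - {"dp": [-0.1, -0.5, 0], "twist": 0.31}

```text
clock: 14.05
ee_pos: [453.1, -81.2, 63.8]
tcp_rot: [[-0.955, -0.296, -0.001], [-0.296, 0.955, 0.0], [0.001, 0.0, -1.0]]
force: [-0.0, 0.1, -1.9]
grip_width: 0.106
finger_force: 50.0
```

>>> play_rows:
  targets:
    - {"dp": [-0.08, -0.38, 0], "twist": 0.25}
    - {"dp": [-0.05, -0.25, 0], "twist": 0.15}
    - {"dp": [-0.03, -0.15, 0], "twist": 0.07}
    - {"dp": [0, 0, 0], "twist": 0}
    - {"dp": [0, 0, 0], "twist": 0}

```text
clock: 14.68
ee_pos: [447.7, -110.9, 63.9]
tcp_rot: [[-0.941, -0.34, -0.0], [-0.34, 0.941, 0.0], [-0.0, 0.0, -1.0]]
force: [-1.1, -0.1, -1.8]
grip_width: 0.106
finger_force: 50.0
```

```bash
python3 - <<'E'
from h import *
s=manip.sense();print(s['ee_pos'],s['tcp_rot'][:,1],s['force'],s['clock'])
for n in('wrist','top'):
    P=manip.camera_params(n)
    im,d=manip.grab_frame(n); np.save(n+'5.npy',d); np.save(n+'5P.npy',P,allow_pickle=True); cv2.imwrite('pics/'+n+'5.png',im)
    if n=='wrist': w=im
t=cv2.resize(im[175:295,340:500],None,fx=5,fy=5,interpolation=cv2.INTER_CUBIC)
cv2.imwrite('pics/top5c.png',t)
E
```

```text
[ 447.6959173  -110.94466868   63.85311703] [-3.39691493e-01  9.40536819e-01  4.25374900e-04] [-1.14809879 -0.06746941 -1.80483761] 14.675
```

View pics/wrist5.png

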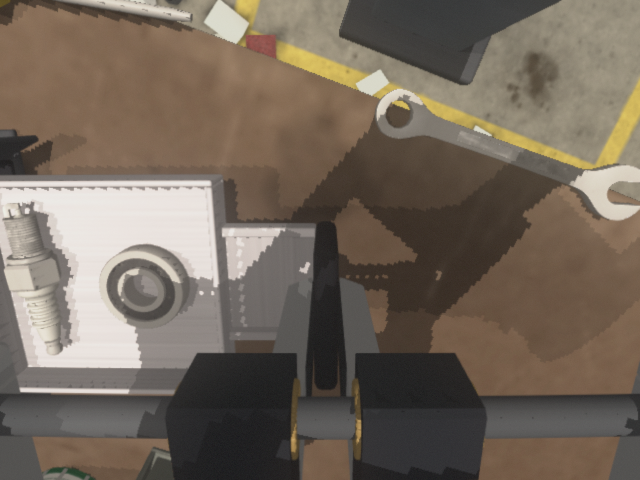

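View pics/top5c.png

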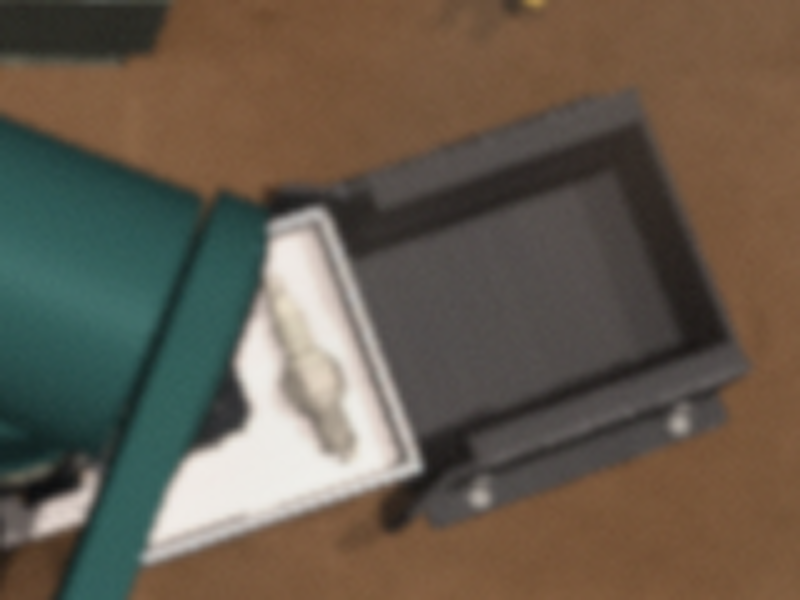

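In the top crop, the tray's front rim corners are at (322,208) and (420,467). The holder's back corners are at (637,90) and (748,370), the upper lip's inner edge runs (378,208)-(645,122), and the lower lip's runs (470,437)-(725,345). I'll compare them at nearly equal height.

```bash
python3 - <<'E'
from h import *
np.set_printoptions(precision=1,suppress=True)
P=np.load('top5P.npy',allow_pickle=True).item()
C=lambda l,z:[(x/5-.4+340,y/5-.4+175,z) for x,y in l]
h=ray_pts(P,None,C([(637,90),(748,370),(378,208),(645,122),(470,437),(725,345),(370,187),(478,463)],62))
t=ray_pts(P,None,C([(322,208),(420,467),(145,560)],65.5))
A=lambda a,b:np.degrees(np.arctan2(*(b-a)[1::-1]))
print(h,'angs',A(h[1],h[0])-90,A(h[2],h[3]),A(h[4],h[5]),A(h[6],h[0]),A(h[7],h[1]))
print('tray',t,A(t[1],t[0])-90,A(t[2],t[1]))
# holder outline by segmentation of depth: cheek tops at z>55
d=np.load('top5.npy'); vv,uu=np.mgrid[185:285,400:500]
q=ray_pts(P,d,list(zip(uu.ravel(),vv.ravel()))); th=np.radians(-70.); u=np.array([np.cos(th),np.sin(th)]); n=np.array([-u[1],u[0]])
k=(q[:,2]>54)&(q[:,2]<70); L=(q[:,:2]-[532,-348])@np.c_[u,n]; k&=(abs(L[:,0])<80)&(L[:,0]>-40)
m=k&(L[:,0]<45)
for sgn in (1,-1):
    z=L[m&(L[:,1]*sgn>30)]; print(sgn,z.shape, np.percentile(z[:,1],[2,50,98]), 'slope deg',np.degrees(np.polyfit(z[:,0],z[:,1],1)[0]))
for nm,X in(('h',h),('t',t)): print(nm,(X[:,:2]-[532,-348])@np.c_[u,n])
e=manip.sense()['ee_pos']; print('tcp',(e[:2]-[532,-348])@np.c_[u,n],e[2])
E
```

```text
[[ 609.4 -383.    62. ]
 [ 495.5 -424.2   62. ]
 [ 557.7 -276.3   62. ]
 [ 596.1 -385.8   62. ]
 [ 466.4 -311.4   62. ]
 [ 505.4 -415.2   62. ]
 [ 566.2 -273.3   62. ]
 [ 456.1 -314.4   62. ]] angs -70.12726776563662 -70.65749219153278 -69.3916063989161 -68.51398854982203 -70.28004517965964
tray [[ 556.2 -253.3   65.5]
 [ 453.5 -290.7   65.5]
 [ 415.1 -183.3   65.5]] -69.99277920857816 -70.33493818024675
1 (278, 2) [47.9 54.6 61.8] slope deg 0.07545038688581704
-1 (311, 2) [-61.6 -54.8 -47.7] slope deg 0.33618885110918345
h [[ 59.4  60.7]
 [ 59.1 -60.4]
 [-58.5  48.6]
 [ 57.5  47.3]
 [-56.8 -49.2]
 [ 54.  -48. ]
 [-58.5  57.7]
 [-57.5 -59.8]]
t [[ -80.7   55.2]
 [ -80.6  -54.1]
 [-194.7  -53.5]]
tcp [-251.6    1.9] 63.85570941480304
```

>>> play_rows:
  targets:
    - {"dp": [-0.01, -0.005, -0.1], "twist": 0}
    - {"dp": [0, 0, -0.1], "twist": 0}
    - {"dp": [0, 0, -0.08], "twist": 0}
    - {"dp": [0.034, -0.094, 0], "twist": 0}
    - {"dp": [0.068, -0.188, 0], "twist": 0}
    - {"dp": [0.085, -0.235, 0], "twist": 0}
    - {"dp": [0.085, -0.235, 0], "twist": 0}
    - {"dp": [0.085, -0.235, 0], "twist": 0}

```text
clock: 15.78
ee_pos: [461.9, -151.9, 52.7]
tcp_rot: [[-0.941, -0.339, 0.0], [-0.339, 0.941, 0.0], [-0.0, -0.0, -1.0]]
force: [0.2, 1.3, -2.6]
grip_width: 0.105
finger_force: 50.0
```

>>> play_rows:
  targets:
    - {"dp": [0.085, -0.235, 0], "twist": 0}
    - {"dp": [0.085, -0.235, 0], "twist": 0}
    - {"dp": [0.034, -0.094, 0], "twist": 0}
    - {"dp": [0, 0, 0], "twist": 0}
    - {"dp": [0, 0, 0], "twist": 0}

```text
clock: 16.4
ee_pos: [469.6, -173.3, 52.6]
tcp_rot: [[-0.941, -0.34, -0.0], [-0.34, 0.941, 0.0], [0.0, 0.0, -1.0]]
force: [0.3, -0.2, -2.7]
grip_width: 0.104
finger_force: 50.0
```

```bash
python3 - <<'E'
from h import *
s=manip.sense();print(s['ee_pos'],s['force'],s['torque'],s['clock'])
P=manip.camera_params('wrist'); im,d=manip.grab_frame('wrist')
p=ray_pts(P,d,[(70,240),(80,340),(160,210),(205,250),(210,320),(90,200),(145,250)]);print(np.round(p[:,2],1))
P=manip.camera_params('top'); im,d=manip.grab_frame('top')
cv2.imwrite('pics/top6c.png',cv2.resize(im[175:295,340:500],None,fx=5,fy=5,interpolation=cv2.INTER_CUBIC))
E
```

```text
[ 469.59303104 -173.2652457    52.62192018] [ 0.3003122  -0.23731442 -2.72635469] [ 0.27255401  0.09358026 -0.0427957 ] 16.4
[33.7 35.2 35.9 34.7 35.6 35.  44.5]
```

View pics/top6c.png

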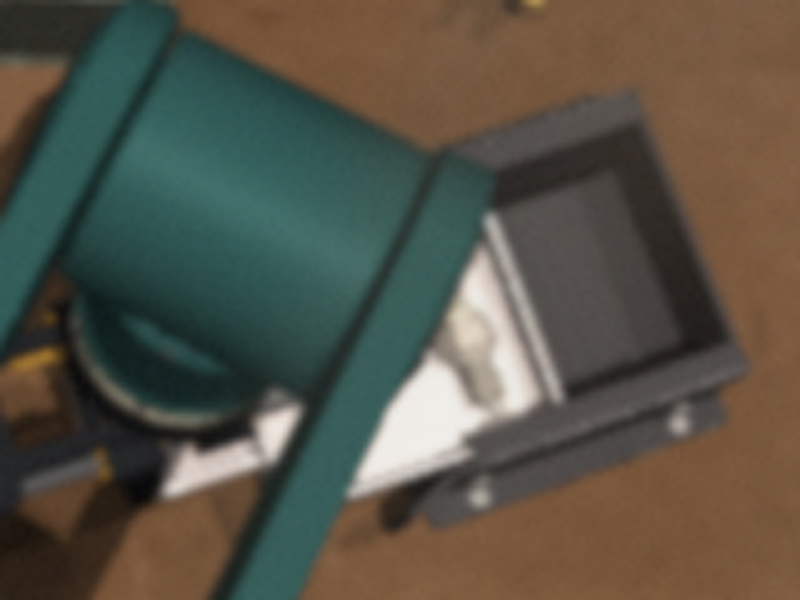

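The front of the tray is under the keeper lips with the front edge at (490,215)-(558,400), square to the holder, and there is no contact force. I'll keep going.

>>> play_rows:
  targets:
    - {"dp": [0.034, -0.094, 0], "twist": 0}
    - {"dp": [0.068, -0.188, 0], "twist": 0}
    - {"dp": [0.085, -0.235, 0], "twist": 0}
    - {"dp": [0.085, -0.235, 0], "twist": 0}
    - {"dp": [0.085, -0.235, 0], "twist": 0}
    - {"dp": [0.068, -0.188, 0], "twist": 0}
    - {"dp": [0.051, -0.141, 0], "twist": 0}
    - {"dp": [0, 0, 0], "twist": 0}

```text
clock: 17.5
ee_pos: [488.9, -226.6, 52.6]
tcp_rot: [[-0.941, -0.339, -0.0], [-0.339, 0.941, 0.0], [0.0, 0.0, -1.0]]
force: [-0.2, 0.2, -3.4]
grip_width: 0.1
finger_force: 50.0
```

>>> play_rows:
  targets:
    - {"dp": [0.034, -0.094, -0.01], "twist": 0}
    - {"dp": [0.025, -0.07, -0.01], "twist": 0}
    - {"dp": [0.017, -0.047, 0], "twist": 0}
    - {"dp": [0, 0, 0], "twist": 0}

```text
clock: 18.0
ee_pos: [491.8, -234.7, 51.9]
tcp_rot: [[-0.941, -0.339, -0.0], [-0.339, 0.941, 0.0], [0.0, 0.0, -1.0]]
force: [-0.1, -0.3, -3.8]
grip_width: 0.101
finger_force: 50.0
```

>>> play_rows:
  targets:
    - {"dp": [0.017, -0.047, 0], "twist": 0}
    - {"dp": [0.017, -0.047, 0], "twist": 0}
    - {"dp": [0, 0, 0], "twist": 0}

```text
clock: 18.38
ee_pos: [493.2, -238.5, 51.9]
tcp_rot: [[-0.941, -0.339, -0.0], [-0.339, 0.941, 0.0], [0.0, 0.0, -1.0]]
force: [-0.3, 0.2, -2.2]
grip_width: 0.102
finger_force: 50.0
```

>>> play_rows:
  targets:
    - {"dp": [0.017, -0.047, 0], "twist": 0}
    - {"dp": [0, 0, 0], "twist": 0}

```text
clock: 18.62
ee_pos: [493.1, -239.0, 51.7]
tcp_rot: [[-0.941, -0.34, -0.002], [-0.34, 0.941, 0.003], [0.001, 0.003, -1.0]]
force: [-1.8, 3.6, -0.8]
grip_width: 0.105
finger_force: 50.0
```

>>> play_rows:
  targets:
    - {"dp": [0.013, -0.035, 0], "twist": 0}
    - {"dp": [0, 0, 0], "twist": 0}

```text
clock: 18.88
ee_pos: [492.9, -239.1, 51.7]
tcp_rot: [[-0.94, -0.34, -0.004], [-0.34, 0.94, 0.005], [0.002, 0.006, -1.0]]
force: [-5.7, 8.3, 2.4]
grip_width: 0.106
finger_force: 50.0
```

The tray stopped with about 10 N along the slot, 4 mm short of the holder's outer back face, which is where the back stop should be. I'll lower it onto the runners and check.

>>> play_rows:
  targets:
    - {"dp": [0, 0, -0.02], "twist": 0}
    - {"dp": [0, 0, -0.015], "twist": 0}
    - {"dp": [0, 0, 0], "twist": 0}

```text
clock: 19.25
ee_pos: [493.1, -239.1, 50.5]
tcp_rot: [[-0.94, -0.34, -0.003], [-0.34, 0.94, 0.005], [0.001, 0.006, -1.0]]
force: [-5.2, 7.9, 1.5]
grip_width: 0.102
finger_force: 50.0
```

```bash
python3 - <<'E'
from h import *
s=manip.sense();print(s['ee_pos'],s['force'],s['torque'],s['clock'])
P=manip.camera_params('wrist'); im,d=manip.grab_frame('wrist')
p=ray_pts(P,d,[(70,240),(80,340),(160,210),(205,250),(210,320),(90,200),(145,250)]);print(np.round(p[:,2],1))
w=cv2.resize(im[150:480,:400],(480,396))
P=manip.camera_params('top'); im,d=manip.grab_frame('top'); cv2.imwrite('pics/top7.png',im)
t=cv2.resize(im[180:290,400:490],None,fx=3.5,fy=3.5,interpolation=cv2.INTER_CUBIC)
o=np.zeros((400,800,3),np.uint8);o[:396,:480]=w;o[:385,482:797]=t;cv2.imwrite('pics/c7.png',o)
E
```

```text
[ 493.06571341 -239.09875887   50.53591267] [-5.24001453  7.90927438  1.54423483] [1.2124879  0.69522795 0.11622156] 19.25
[32.5 33.8 32.6 32.9 32.9 61.6 41.8]
```

View pics/c7.png

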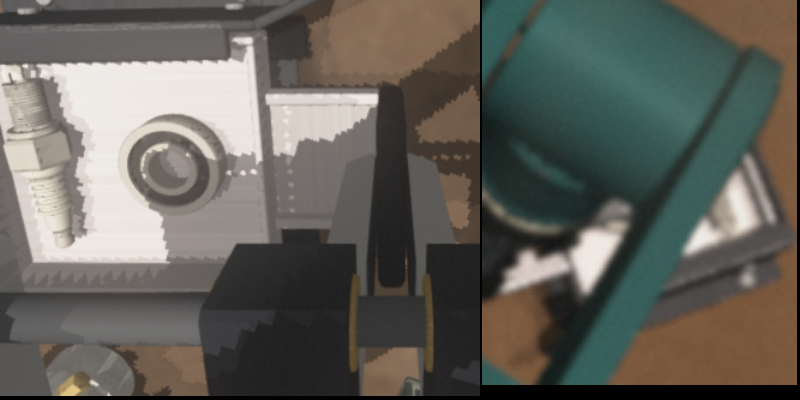

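Floor at 32.7 mm means the pan rests on the runners, and both parts are in it. I'll release, back off and check the depth of insertion from above.

>>> play_rows:
  targets:
    - {"dp": [-0.007, 0.019, 0], "twist": 0}
    - {"dp": [0, 0, 0], "twist": 0}

```text
clock: 19.6
ee_pos: [493.1, -239.0, 50.5]
tcp_rot: [[-0.94, -0.34, -0.002], [-0.34, 0.94, 0.004], [0.001, 0.004, -1.0]]
force: [-3.2, 5.9, 2.1]
grip_width: 0.106
finger_force: 50.0
```

>>> play_rows:
  targets:
    - {"dp": [0, 0, 0], "twist": 0}
    - {"dp": [0, 0, 0], "twist": 0}
    - {"dp": [0, 0, 0], "twist": 0}
    - {"dp": [0, 0, 0], "twist": 0}
  fingers: -0.3

```text
clock: 20.1
ee_pos: [494.4, -241.3, 50.8]
tcp_rot: [[-0.941, -0.339, 0.001], [-0.339, 0.941, -0.001], [-0.0, -0.001, -1.0]]
force: [0.4, -0.3, 0.0]
grip_width: 0.346
finger_force: 0.0
```

>>> play_rows:
  targets:
    - {"dp": [0, 0, 0.4], "twist": 0}
    - {"dp": [0, 0, 0.8], "twist": 0}
    - {"dp": [0, 0, 0.8], "twist": 0}
    - {"dp": [-0.34, 0.94, 0], "twist": 0}
    - {"dp": [-0.34, 0.94, 0], "twist": 0}
    - {"dp": [-0.34, 0.94, 0], "twist": 0}
    - {"dp": [-0.34, 0.94, 0], "twist": 0}
    - {"dp": [-0.34, 0.94, 0], "twist": 0}

```text
clock: 21.1
ee_pos: [426.0, -52.0, 131.9]
tcp_rot: [[-0.941, -0.339, 0.002], [-0.339, 0.941, -0.0], [-0.002, -0.001, -1.0]]
force: [-0.5, 0.1, 0.5]
grip_width: 0.348
finger_force: 0.0
```

```bash
python3 - <<'E'
from h import *
s=manip.sense();print(s['ee_pos'],s['clock'])
P=manip.camera_params('top'); im,d=manip.grab_frame('top'); np.save('top8.npy',d)
cv2.imwrite('pics/c8.png',cv2.resize(im[175:295,360:500],None,fx=5,fy=5,interpolation=cv2.INTER_CUBIC))
E
```

```text
[426.01568888 -51.96591272 131.94490366] 21.1
```

View pics/c8.png

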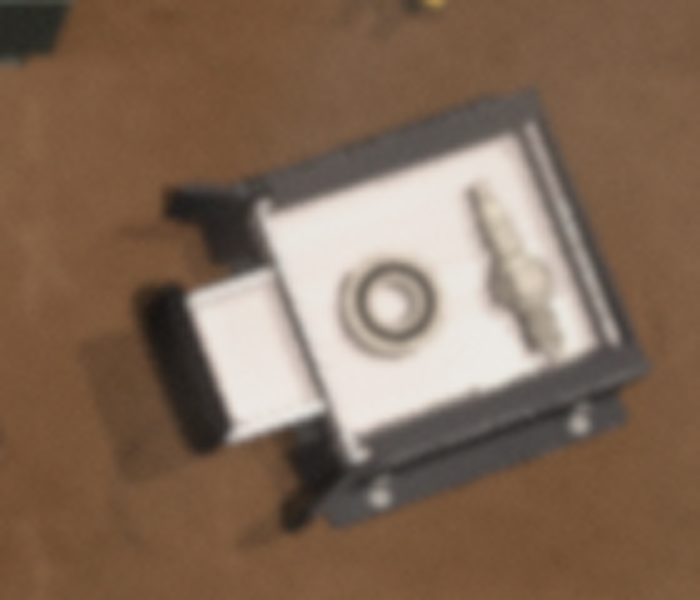

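The tray is straight in the holder, with the bearing at (393,300) and the plug at (515,270) inside it. The front rim line at (533,122)-(618,340) lies right against the back wall. I'll put a number on the gap.

```bash
python3 - <<'E'
from h import *
np.set_printoptions(precision=1,suppress=True)
P=manip.camera_params('top'); d=np.load('top8.npy')
C=lambda l,z:[(x/5-.4+360,y/5-.4+175,z) for x,y in l]
th=np.radians(-70.); u=np.array([np.cos(th),np.sin(th)]); n=np.array([-u[1],u[0]]); M=np.c_[u,n]
f=lambda l,z:(ray_pts(P,None,C(l,z))[:,:2]-[532,-348])@M
print('front rim outer',f([(533,122),(618,340)],52)); print('rear rim outer',f([(258,205),(352,460)],52))
print('back outer',f([(537,90),(648,370)],62)); print('flare ends',f([(168,195),(290,525)],62)); print('bearing',f([(393,298)],44))
im,_=manip.grab_frame('top'); g=cv2.cvtColor(im,cv2.COLOR_BGR2GRAY).astype(np.float32)
# mean intensity profile along u, at pixel lines across middle
import itertools
f0=240/np.tan(np.radians(P['vfov'])/2); R=np.array(P['orientation']);o=np.array(P['origin'])
def proj(X):
    c=R.T@(X-o); s=np.array([c[0]/-c[2],-c[1]/-c[2]]); s=s*(1+P['k1']*(s@s)); return f0*s[0]+P['cx'],f0*s[1]+P['cy']
for z in(52,62):
  for L in np.arange(48,66,1.):
    v=[]
    for a in np.arange(-35,36,2.):
        x,y=proj(np.array([*(np.array([532,-348])+L*u+a*n),z])); v.append(cv2.getRectSubPix(g,(1,1),(float(x),float(y)))[0,0])
    print(z,L,round(float(np.mean(v))),end='; ')
  print()
E
```

```text
front rim outer [[ 56.3  50.6]
 [ 55.6 -44.3]]
rear rim outer [[-63.2  54.1]
 [-64.3 -54.6]]
back outer [[ 59.4  60.7]
 [ 59.1 -60.4]]
flare ends [[-98.4  67.6]
 [-99.1 -71.4]]
bearing [[-22.8   2.1]]
52 48.0 131; 52 49.0 118; 52 50.0 114; 52 51.0 120; 52 52.0 131; 52 53.0 142; 52 54.0 146; 52 55.0 141; 52 56.0 128; 52 57.0 109; 52 58.0 92; 52 59.0 81; 52 60.0 77; 52 61.0 79; 52 62.0 83; 52 63.0 87; 52 64.0 91; 52 65.0 93; 
62 48.0 126; 62 49.0 137; 62 50.0 145; 62 51.0 144; 62 52.0 134; 62 53.0 117; 62 54.0 99; 62 55.0 85; 62 56.0 78; 62 57.0 78; 62 58.0 81; 62 59.0 86; 62 60.0 90; 62 61.0 93; 62 62.0 95; 62 63.0 97; 62 64.0 97; 62 65.0 98;
```

```bash
python3 -c "
from cell import manip
print(manip.finish_job())"
```

```text
the job is handed in; nothing more can be done
None
```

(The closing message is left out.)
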